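Slide the screw cabinet home into its bay

ROBOT

A 6-joint arm with a two-finger parallel gripper is mounted at the origin on the work surface. World frame = base frame: x ahead of the robot, y to its left, z up, the work surface at z = 0. Lengths are in m, angles in rad, forces in N, time in s.
With the tool pointing down it reaches from about 0.375 to 0.9 m from the base axis. Payload 3.1 kg.
Tool frame: the origin (TCP) lies where the fingers leave the gripper's body, on its centre line; the fingertips stand manip.tip_reach ahead of it and the grasp point (between the pads) lies 54 mm ahead of it (manip.tip_reach is the distance from the TCP to the fingertips, in m); z points along the fingers, y is the direction in which the jaws open and shut (so a half turn about z gives the same grasp; the last joint's range is limited). The gripper opens to 85 mm and grips with 20 to 120 N. Pads are 22 mm wide; open, the fingers measure 114 mm over their backs; the gripper's body (76 mm by 85 mm) begins 54 mm behind the grasp point. The pads swing forward as they close: fully open they stand 13 mm farther back than shut.
Start: joints at [1.044, 0.527, 1.433, -0, 1.181, -0.178], TCP at [0.213, 0.588, 0.304] pointing down, gripper open.
Joint ranges: [-3.08, 3.08], [-0.75, 2.2], [0.22, 2.44], [-1.43, 4.57], [0, 2.65], [-2.85, 2.85]. Speed limits (rad/s): [2.79, 2.79, 3.14, 3.14, 3.14, 3.14].

INTERFACE

Orientations are given as a unit quaternion [x, y, z, w].
In Python, from station import manip, cams, order gives the robot as it stands. The module is installed in compiled form; this text tells all that it offers.
- The arm moves only by the tool drive_tool, never from a script. Its arguments are lists of equal length, an entry for each row: "linear": the shift along the tool's x, y, z in mm, a list of three; "rot": the turn, a rotation vector about the tool's x, y, z in degrees, a list of three; "hand": the finger opening in mm, from 0 to 85.4. A call has 1 to 20 rows; each row shifts and turns the pose as measured when the row begins, along the tool's axes as they then stand; what a row does not reach is not made up. A row lasts 1/12 s, in which the tool goes at most 41.7 mm and 7.16 degrees, less where a joint would pass 70% of its speed; a pose out of reach is approached as far as the arm can. A call with a gripper value outside its range is refused whole. The fingers move at their own pace and stop on an object; "force" is the grip in N (left out, the last holds). Time passes only in rows, so rows that do not move let the fingers close. It gives the time, the measured TCP pose, the force and the opening at its end, in the units of the state.
- manip.sense(): the state, without advancing time (a new reading comes with each control period).
- cams.snapshot(name): name is "scene" or "side" or "wrist"; returns the picture (400x640x3 uint8, red, green, blue); there is no depth.
- cams.camera_model(name): a dict with "vfov" (degrees; the focal length in pixels is half the picture's height over the tangent of half this angle, whatever the lens; pixels are square), "cx", "cy" (the principal point, pixels), "rvec" (rotation vector, rad) and "tvec" (3), from world to camera coordinates, as OpenCV has them. Camera axes: x right, y down, z forward; pixel columns grow to the right and rows downward; lengths in m; the calibration is good to about 2 mm. A picture is of the moment at which its call begins: read the wrist's pose just before it. camera_model takes no time and is no camera call; for the wrist camera it gives the pose at the moment of the call.
- order.sign_off(): hands the job in, once; it reports no verdict.
Trained networks look in the newest picture that a camera, given by its name, has taken for a name from the list of things; names that differ only in an ending like _2 or _b are one class to them, and where a whole thing is asked for, a point or a joint stands for the part that bears it (a point fixed in the world has none). Each returns a list of dicts, best first, with "score" (0 to 1); they miss things now and then, are a little off and sometimes report something else, mostly with a low value. They report only what shows in the picture. A call takes as long as a camera call. They do not tell look-alikes from the thing itself.
- cams.regions_of(label, camera): "pixels" (400x640 bool, what is visible of it) and "rect" ([left, top, right, bottom] in pixels, round what is visible of it).
- cams.spot_point(label, camera): "at" ([column, row] in pixels: a listed point, or the origin of a listed thing).
The state is a dict: "t": time; "q": joint angles; "qd": joint speeds; "tau": joint torques, N m; "tcp_pos": TCP position; "tool_rot": TCP orientation; "force": force on the tool from outside, world axes, zero at the start; "ft_torque": the same for the moment, N m; "finger_gap": opening from 0.0 (shut) to 1.0 (fully open).
Only numpy, scipy, OpenCV 4.12 (cv2) and the standard library are available. Lean on these libraries where they do the work, as an engineer would, in place of code of your own. Each camera call takes 0.05 s, during which the arm holds its last target. There are 200 camera calls.

TASK

Put the heavy blue screw cabinet away: press its open drawer shut, bring the cabinet in line with the empty middle bay of the timber rack and push it in until its back is up against the back board. It is tall and full of screws, so push it low, near its base, so that it slides along the bench standing flat and does not rock or tip; do not lift it, and leave everything else where it stands.

Things in the scene. Friction and masses are not known exactly. Their poses are not given: they have to be found in the camera images.
- cabinet: Tall loose steel screw cabinet, blue, dark 30 mm plinth, 1.5 to 2.4 kg, 120 mm deep (x), 170 wide (y), 240 high, sides flat; drawers on its front have black pulls 8 mm proud (lowest 40 to 50 mm up). Origin: centre of its underside; x points from front to back, away from the robot, y left, z up. Friction on the bench 0.5 to 0.7: pushed below about 70 mm it slides (7 to 17 N), near the top it rocks.
- cabinet_back (a point): Middle of the lower back edge of the cabinet (60 mm behind the cabinet's origin, at bench height); this edge goes against the rack's back board.
- drawer (a joint): How far the top left drawer of the cabinet (the one at its +y side) stands open, in m: 0 shut, front flush with the cabinet's front; it starts 0.03 to 0.055 open. It runs stiffly (about 1 N) and stays where it is left.
- drawer_front (a point): Centre of the outer face of that drawer's front (76 mm wide, 42 mm high, 205 mm above the bench); it moves with the drawer. The drawer's black pull (8 mm proud, 30 mm wide, 10 mm high) is centred 10 mm below this point.
- bay_back (a point): Empty middle bay of the timber rack fixed along the bench's back. Point: middle of the back board's front face, at bench height; x points into the board, away from the robot, y left along it. Board 142 mm high. The bay is 200 mm wide between round-nosed dividers 18 mm thick, 80 high, standing out 70 mm from the board towards the robot (the cabinet, home, stands 50 mm proud of them).
- jar_a_mid (a point): Glass jar of screws with a brass lid, 64 mm across, 109 mm high, in the left bay of the rack beside the empty bay; point at mid height. Leave alone.
- jar_b_mid (a point): The second such jar, in the same bay, farther left. Leave alone.
- tin_mid (a point): Green paint tin, 84 mm across, 105 mm high, in the right bay of the rack; point at mid height. Leave alone.
- drill: Cordless drill lying on its side on the bench at the right, about 230 by 210 mm, 68 mm high; origin under its motor body. Leave alone.
- level: Yellow and silver spirit level standing on edge at the right, 230 mm long (its x), 22 mm wide, 45 mm high; origin under its centre. Leave alone.
- tape: Cream roll of masking tape lying flat at the left, 100 mm across, 48 mm high; origin under its centre. Leave alone.
- screwdriver: Orange-handled screwdriver lying at the left; origin under its middle. Leave alone.
Not all that is in view belongs to the job. Leave any white look-alike of the cabinet alone.

How it is judged:
By the outcome, as a careful person would: the job done as asked, in the order asked, and still so for the second after the job is handed in, with the robot touching nothing.
It also fails if it takes over 67 s, if anything falls off the work surface, if the arm or the gripper's body presses on something with over 40 N, if the wrist force passes 120 N, or if a joint passes its speed limit or range.

## Working session

There is one attempt and no reset: what is moved stays moved. The work goes in short steps, Python scripts to look and compute and a tool call to move; the robot and the scene stay as the last step left them, time stands still between calls to the robot, and variables do not carry over. Pictures are saved under pics/ and viewed, about 8 in all and at most 12, crops included, and the job is handed in when it is done.

Besides the shell and the picture viewer there is one more tool, called after ">>>" as name(argument=value, ...), one argument or row to a line, values as JSON. drive_tool: Moves the arm, as the interface text tells. Its arguments: {"type":"object","properties":{"linear":{"type":"array","items":{"type":"array","items":{"type":"number"}}},"rot":{"type":"array","items":{"type":"array","items":{"type":"number"}}},"hand":{"type":"array","items":{"type":"number"}},"force":{"type":"number"}},"required":["linear","rot","hand"]}

```bash
mkdir -p pics; cat > h.py <<'E'
import numpy as np, cv2
from station import manip, cams, order
from scipy.spatial.transform import Rotation as R
def cam(n):
    m=cams.camera_model(n); f=200/np.tan(np.radians(m["vfov"])/2)
    K=np.array([[f,0,m["cx"]],[0,f,m["cy"]],[0,0,1.]])
    return K,R.from_rotvec(np.ravel(m["rvec"])).as_matrix(),np.ravel(m["tvec"])
def ray(n,uv):
    K,Rm,t=cam(n); d=Rm.T@np.linalg.inv(K)@np.array([uv[0],uv[1],1.]); return -Rm.T@t,d
def onz(n,uv,z):
    o,d=ray(n,uv); return o+d*(z-o[2])/d[2]
def proj(n,P):
    K,Rm,t=cam(n); p=(K@(Rm@np.atleast_2d(P).T+t[:,None])).T; return p[:,:2]/p[:,2:]
def tri(obs):
    A=np.zeros((3,3));b=np.zeros(3)
    for n,uv in obs:
        o,d=ray(n,uv);d/=np.linalg.norm(d);M=np.eye(3)-np.outer(d,d);A+=M;b+=M@o
    return np.linalg.solve(A,b)
def save(n,f,img=None):
    im=cams.snapshot(n) if img is None else img
    cv2.imwrite(f"pics/{f}.png",im[:,:,::-1]); return im
def st():
    s=manip.sense(); print("t",round(s["t"],2),"tcp",np.round(s["tcp_pos"],4),"R",np.round(R.from_quat(s["tool_rot"]).as_matrix(),3).tolist(),"F",np.round(s["force"],1),"gap",s["finger_gap"],"q",np.round(s["q"],2)); return s
E
python3 - <<'E'
from h import *
np.set_printoptions(suppress=True,precision=3)
s=st(); print(manip.tip_reach)
a=cams.snapshot("scene");b=cams.snapshot("side")
save("",'1',np.hstack([a,b])[:, :] if 0 else cv2.resize(np.vstack([a,b]),(750,int(800*750/640)))[:,:]) if 0 else None
save("","scene",a);save("","side",b)
for n in ("scene","side"):
    K,Rm,t=cam(n);print(n,K[0,0],-Rm.T@t)
    for l in ["cabinet","cabinet_back","drawer_front","bay_back","drill","level","tape","screwdriver","jar_a_mid","tin_mid"]:
        for r in cams.spot_point(l,n)[:3]:
            z={"drawer_front":.205,"jar_a_mid":.055,"tin_mid":.052}.get(l,0)
            print(n,l,round(r["score"],2),np.round(r["at"],1),onz(n,r["at"],z))
E
```

```text
t 0.0 tcp [0.213 0.587 0.303] R [[-0.94, 0.341, -0.001], [0.341, 0.94, -0.002], [0.0, -0.002, -1.0]] F [0.5 0.5 0.3] gap 1.0026123117901309 q [ 1.04  0.53  1.43 -0.    1.18 -0.18]
0.0726
scene 474.9094093105468 [ 1.65  -0.073  1.217]
scene cabinet 0.84 [336.5 237.3] [0.584 0.054 0.   ]
scene cabinet 0.7 [359.  180.1] [0.299 0.167 0.   ]
scene cabinet 0.31 [414.6 255.2] [0.678 0.302 0.   ]
scene cabinet_back 0.77 [332.1 246.1] [0.622 0.036 0.   ]
scene cabinet_back 0.35 [411.6 254.8] [0.676 0.293 0.   ]
scene drawer_front 0.64 [349.8 171.9] [0.485 0.102 0.205]
scene bay_back 0.79 [333.7 278.5] [0.755 0.03  0.   ]
scene drill 0.8 [208.7 204.7] [ 0.398 -0.397  0.   ]
scene level 0.59 [182.6 245.6] [ 0.589 -0.464  0.   ]
scene tape 0.88 [416.2 188.9] [0.363 0.375 0.   ]
scene screwdriver 0.61 [439.9 219.5] [0.525 0.424 0.   ]
scene jar_a_mid 0.61 [390.8 262.4] [0.745 0.206 0.055]
scene tin_mid 0.66 [276.2 259.6] [ 0.71  -0.147  0.052]
side 438.5346326496732 [1.332 0.524 0.971]
side cabinet 0.84 [398.  213.9] [0.3   0.168 0.   ]
side cabinet 0.7 [324.6 249.7] [ 0.571  0.061 -0.   ]
side cabinet_back 0.55 [311.  260.3] [0.629 0.052 0.   ]
side drawer_front 0.61 [360.4 187.9] [0.484 0.112 0.205]
side drawer_front 0.35 [309.7 259.8] [0.778 0.148 0.205]
side drill 0.66 [248.7 165.5] [ 0.387 -0.398 -0.   ]
side level 0.6 [193.5 182.1] [ 0.575 -0.49  -0.   ]
side tape 0.58 [455.6 262.4] [0.389 0.398 0.   ]
side screwdriver 0.45 [364.7 309.1] [0.685 0.262 0.   ]
side jar_a_mid 0.98 [341.2 294.5] [0.718 0.207 0.055]
side jar_a_mid 0.16 [308.1 262.3] [0.68  0.076 0.055]
side tin_mid 0.7 [238.5 237.7] [ 0.719 -0.142  0.052]
```

View pics/scene.png

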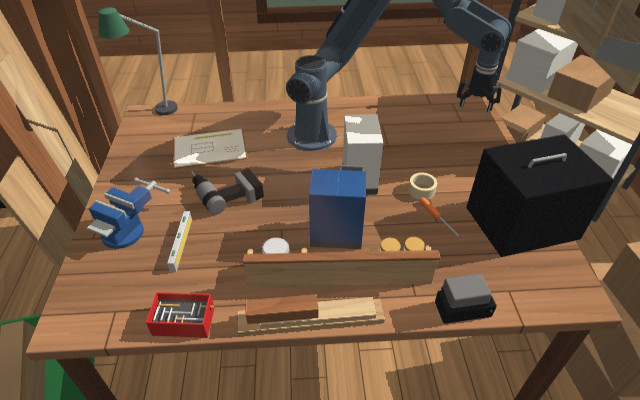

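View pics/side.png

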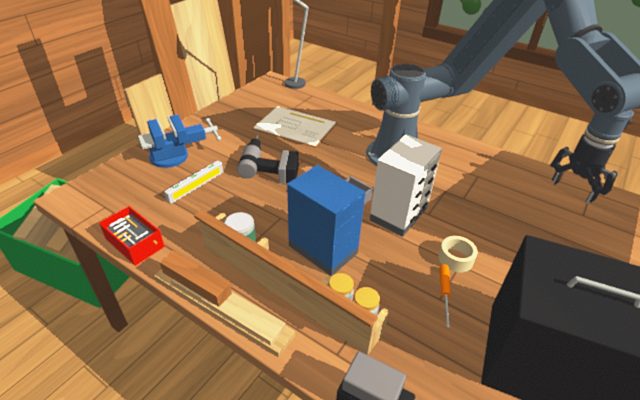

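The blue cabinet stands at about (336,237) in scene and (325,250) in side. The white look-alike is at (359,180) and (398,214). The blue one fits the description, so I'll confirm it in an enlarged crop and fit its silhouette.

```bash
cat > fit.py <<'E'
from h import *
from scipy.optimize import minimize
def blue(im):
    h=cv2.cvtColor(im,cv2.COLOR_RGB2HSV); return cv2.inRange(h,(100,110,25),(125,255,255))
def corners(p,zs=(0.0,.24)):
    x,y,a=p;c,s=np.cos(a),np.sin(a)
    return np.array([[x+c*u-s*v,y+s*u+c*v,z] for z in zs for u in(-.06,.06) for v in(-.085,.085)])
def fitcab(ims,p0,box):
    data=[]
    for n,im in ims.items():
        l,t,r,b=box[n]; m=blue(im)>0; m2=m[t:b,l:r]; data.append((n,m2,(l,t,r,b),cam(n)))
    def cost(p):
        c=0
        for n,m,(l,t,r,b),(K,Rm,tv) in data:
            P=(K@(Rm@corners(p,(.03,.24)).T+tv[:,None])).T;uv=P[:,:2]/P[:,2:]
            S=4;im=np.zeros(((b-t)*S,(r-l)*S),np.float32)
            h=cv2.convexHull((((uv-[l,t]+.5)*S-.5)*16).astype(np.int32))
            cv2.fillConvexPoly(im,h,1.,shift=4)
            im=cv2.resize(im,(r-l,b-t),interpolation=cv2.INTER_AREA)
            c+=np.abs(im-m).sum()
        return c
    best=None
    for a in (-.25,-.1,0,.1,.25):
        q=minimize(cost,[p0[0],p0[1],a],method="Nelder-Mead",options=dict(initial_simplex=np.array([[p0[0],p0[1],a]]+[[p0[0]+.015*(i==0),p0[1]+.015*(i==1),a+.1*(i==2)] for i in range(3)])))
        if best is None or q.fun<best.fun:best=q
    return best
E
python3 - <<'E'
from fit import *
ims={n:cv2.imread(f"pics/{n}.png")[:,:,::-1].copy() for n in("scene","side")}
q=fitcab(ims,(.575,.06),{"scene":(290,150,385,246),"side":(270,150,352,262)})
print(q.x,q.fun,np.degrees(q.x[2]))
out=[]
for n,(l,t,r,b) in {"scene":(230,150,450,300),"side":(200,150,400,350)}.items():
    s=3.4 if n=="scene" else 3
    c=cv2.resize(ims[n][t:b,l:r],None,fx=s,fy=s,interpolation=cv2.INTER_CUBIC)
    uv=proj(n,corners(q.x,(.03,.24)))
    for u in uv: cv2.circle(c,tuple(int(v) for v in ((u-[l,t]+.5)*s)),2,(255,0,0),-1)
    print(n,np.round(uv,1).tolist())
    save("",n+"_c",c)
E
```

```text
[ 0.57097906  0.05568368 -0.13668489] 1987.3125 -7.8314674938441105
scene [[313.1, 214.3], [362.1, 216.9], [310.1, 240.4], [361.9, 243.3], [312.5, 168.2], [366.2, 170.7], [309.1, 194.2], [366.2, 197.0]]
side [[316.0, 218.0], [359.0, 245.7], [288.7, 238.2], [332.2, 268.8], [317.7, 163.6], [366.0, 190.6], [287.4, 183.0], [336.3, 213.1]]
```

View pics/scene_c.png

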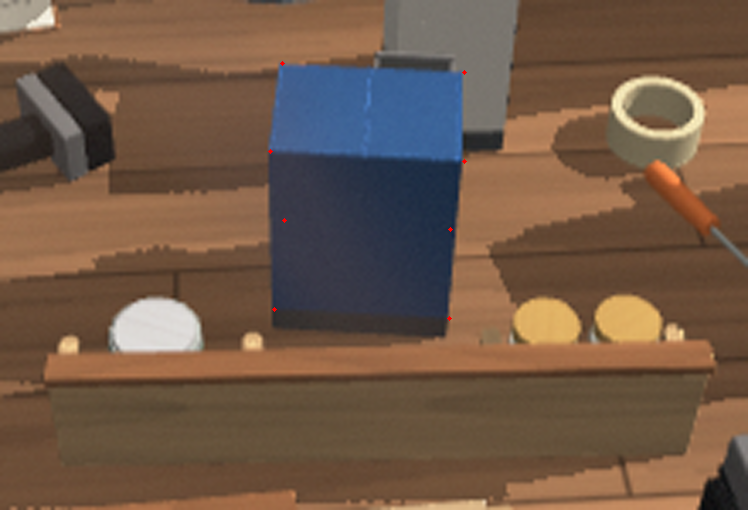

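View pics/side_c.png

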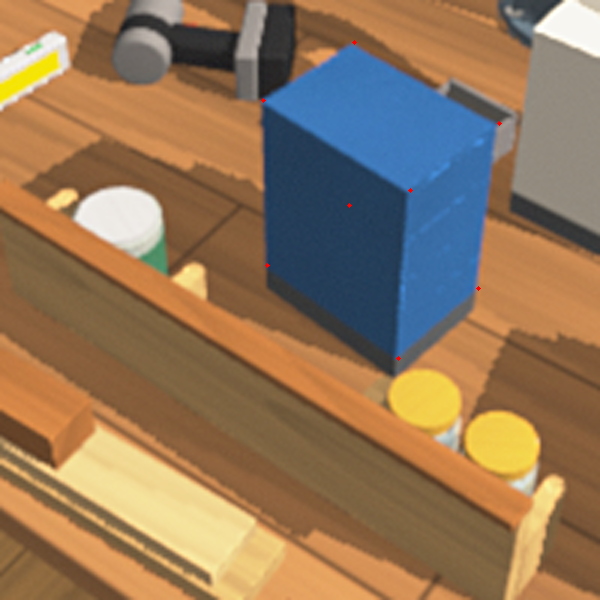

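Both crops confirm the blue cabinet. It has the open grey drawer on its robot side and is turned by about -8°. The rack's board and the four divider noses are visible. I'll refine the fit from these corners.

```bash
python3 - <<'E'
from fit import *
from scipy.optimize import least_squares
np.set_printoptions(suppress=True,precision=4)
S=lambda u:(np.array(u)/3.4+[230,150]-.5); D=lambda u:(np.array(u)/3+[200,150]-.5)
# order: fr,fl,br,bl bottom then top
ob=[("scene",4,S((281,66))),("scene",5,S((463,73))),("scene",7,S((463,161))),("scene",6,S((271,153))),("scene",2,S((273,327))),("scene",3,S((447,335))),
("side",4,D((354,44))),("side",5,D((497,126))),("side",7,D((409,191))),("side",6,D((264,100))),("side",3,D((398,375))),("side",2,D((267,283))),("side",1,D((474,308)))]
f=lambda p:np.concatenate([proj(n,corners(p)[i])[0]-u for n,i,u in ob])
q=least_squares(f,[.57,.056,-.13],loss="soft_l1");print("cab",q.x,np.degrees(q.x[2]));print(np.round(f(q.x).reshape(-1,2),1).tolist())
print("corners",corners(q.x)[:4,:2].tolist())
for n,F,pts in(("scene",S,[(50,357),(712,342),(47,380),(712,368)]),("side",D,[(0,181),(260,335),(527,500)])):
    for p in pts: print(n,p,onz(n,F(p),.142))
for p in[(68,345),(253,342),(490,337),(673,332)]: print("nose",onz("scene",S(p),.078))
for p in[(60,197),(192,272),(380,392),(550,485)]: print("noseside",onz("side",D(p),.075))
# drawer: rear outer top corners z~.226
for p in[(375,56),(455,58)]:print("drawer",onz("scene",S(p),.226))
for p in[(450,80),(517,115)]:print("drawer side",onz("side",D(p),.226))
E
```

```text
cab [ 0.5705  0.0545 -0.1355] -7.761693716995373
[[-0.1, -0.7], [0.1, -0.4], [0.1, 0.0], [-0.5, -0.4], [0.1, 0.6], [-0.0, 1.1], [-0.1, -0.7], [0.6, -1.2], [0.2, -0.3], [-0.4, -0.1], [-0.7, 1.0], [0.2, 1.0], [0.3, 0.2]]
corners [[0.4996105530367171, -0.021640846225095864], [0.5225695897458987, 0.14680167404038358], [0.6185111555770556, -0.03784722507863583], [0.6414701922862373, 0.13059529518684362]]
scene (50, 357) [ 0.7581 -0.2341  0.142 ]
scene (712, 342) [0.7769 0.3332 0.142 ]
scene (47, 380) [ 0.7829 -0.2353  0.142 ]
scene (712, 368) [0.805  0.3262 0.142 ]
side (0, 181) [ 0.7623 -0.2373  0.142 ]
side (260, 335) [0.7703 0.0725 0.142 ]
side (527, 500) [0.782  0.3287 0.142 ]
nose [ 0.6919 -0.228   0.078 ]
nose [ 0.6989 -0.0593  0.078 ]
nose [0.7065 0.1571 0.078 ]
nose [0.711  0.3248 0.078 ]
noseside [ 0.6981 -0.2338  0.075 ]
noseside [ 0.7006 -0.0625  0.075 ]
noseside [0.7157 0.1582 0.075 ]
noseside [0.7143 0.3212 0.075 ]
drawer [0.4781 0.0692 0.226 ]
drawer [0.486  0.1446 0.226 ]
drawer side [0.4802 0.073  0.226 ]
drawer side [0.4884 0.1478 0.226 ]
```

```bash
python3 - <<'E'
from h import *
np.set_printoptions(suppress=True,precision=3)
for n in("scene","side"):
    im=cv2.imread(f"pics/{n}.png")[:,:,::-1].copy()
    save("",n,im); save(n,"tmp_"+n)
    r=[x for x in cams.regions_of("cabinet",n)]
    for x in r[:3]: print(n,x["score"],x["rect"])
    l,t,rr,b=(325,100,405,220) if n=="scene" else (355,120,455,240)
    c=cv2.resize(im[t:b,l:rr],None,fx=5 if n=="scene" else 4.8,fy=5 if n=="scene" else 4.8,interpolation=cv2.INTER_CUBIC)[:576]
    c=np.pad(c,((0,576-c.shape[0]),(0,0),(0,0)));
    out=c if n=="scene" else np.hstack([out[:, :320] if 0 else out,c])
print(out.shape);out=cv2.resize(out,None,fx=.85,fy=.85);save("","white",out)
E
```

```text
scene 0.67 [308.3, 166.3, 368.1, 246.0]
scene 0.67 [340.7, 114.6, 382.2, 193.6]
side 0.91 [368.9, 137.2, 439.8, 234.0]
side 0.84 [288.7, 166.2, 372.8, 276.2]
side 0.28 [437.8, 267.6, 449.6, 325.2]
(576, 880, 3)
```

View pics/white.png

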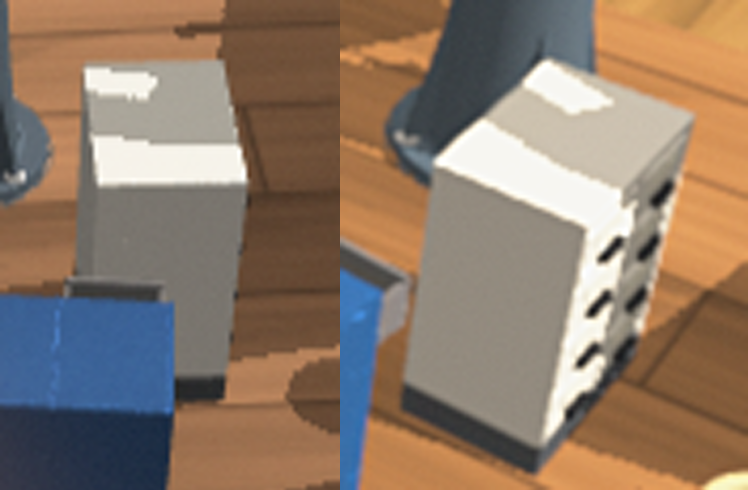

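The white look-alike stands at scene (360,155), with its pulls turned to +y. I'll compute how much room it leaves.

```bash
python3 - <<'E'
from h import *
np.set_printoptions(suppress=True,precision=3)
for p in[(83,65),(222,60),(246,183),(94,185)]:print("sc",onz("scene",np.array(p)/4.25+[325,100],.24))
for p in[(205,60),(353,118),(245,230),(95,165)]:print("sd",onz("side",np.array(p)/4.08+[355,120],.24))
for p in[(62,408),(195,472)]:print("sd bot",onz("side",np.array(p)/4.08+[355,120],0))
E
```

```text
sc [0.212 0.112 0.24 ]
sc [0.213 0.231 0.24 ]
sc [0.385 0.223 0.24 ]
sc [0.38  0.103 0.24 ]
sd [0.216 0.113 0.24 ]
sd [0.223 0.234 0.24 ]
sd [0.392 0.226 0.24 ]
sd [0.385 0.11  0.24 ]
sd bot [0.379 0.109 0.   ]
sd bot [0.381 0.225 0.   ]
```

>>> drive_tool(
  linear=[
    [0,0,0],
    [0,0,0],
    [0,0,0],
    [0,0,0],
  ],
  rot=[
    [0,0,-6],
    [0,0,-6],
    [0,0,0],
    [0,0,0],
  ],
  hand=[0,0,0,0],
)

```text
t: 1.63
tcp_pos: [0.213, 0.5876, 0.3039]
tool_rot: [0.066, 0.998, -0.0, 0.0]
force: [-0.4, -0.7, 0.5]
finger_gap: 0.457
```

>>> drive_tool(
  linear=[
    [-38,5,0],
    [-38,5,0],
    [-38,5,0],
    [-38,5,0],
    [-38,5,0],
    [-38,5,0],
    [-5,-36,1],
    [-5,-36,1],
    [-5,-36,1],
    [-5,-36,1],
    [-5,-36,1],
    [-5,-36,1],
    [-5,-36,1],
    [-5,-36,1],
    [-5,-36,1],
    [0,0,0],
  ],
  rot=[
    [0,0,0],
    [0,0,0],
    [0,0,0],
    [0,0,0],
    [0,0,0],
    [0,0,0],
    [0,0,0],
    [0,0,0],
    [0,0,0],
    [0,0,0],
    [0,0,0],
    [0,0,0],
    [0,0,0],
    [0,0,0],
    [0,0,0],
    [0,0,0],
  ],
  hand=[0,0,0,0,0,0,0,0,0,0,0,0,0,0,0,0],
)

```text
t: 2.97
tcp_pos: [0.4483, 0.254, 0.2875]
tool_rot: [0.082, 0.997, 0.006, 0.0]
force: [-0.7, 0.1, 0.0]
finger_gap: 0.001
```

>>> drive_tool(
  linear=[
    [-3.5,-35,2],
    [-3.5,-35,2],
    [-3.5,-35,2],
    [-3.5,-35,2],
    [0,0,0],
    [0,0,0],
  ],
  rot=[
    [0,0,-2],
    [0,0,0],
    [0,0,0],
    [0,0,0],
    [0,0,0],
    [0,0,0],
  ],
  hand=[0,0,0,0,0,0],
)

```text
t: 3.47
tcp_pos: [0.4453, 0.1085, 0.2792]
tool_rot: [0.072, 0.997, 0.008, 0.005]
force: [0.3, -0.2, -0.4]
finger_gap: 0.002
```

```bash
python3 - <<'E'
from h import *
st(); a=save("side","a1"); b=cams.snapshot("wrist")
out=np.vstack([cv2.resize(a[120:260,280:460],(640,498))]);save("","a1c",out);save("","a1w",b)
E
```

```text
t 3.47 tcp [0.4453 0.1085 0.2792] R [[-0.99, 0.143, 0.01], [0.143, 0.99, 0.015], [-0.008, 0.016, -1.0]] F [ 0.3 -0.2 -0.4] gap 0.0016898153941979966 q [-0.01  0.34  1.87  0.02  0.92 -1.45]
```

View pics/a1c.png

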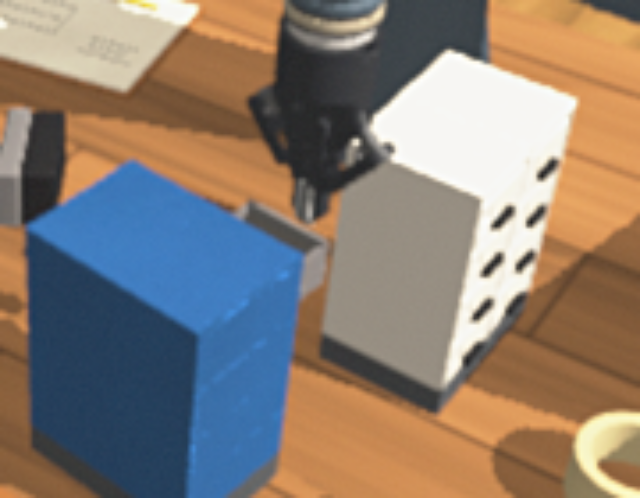

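>>> drive_tool(
  linear=[
    [-8,0,0],
    [-8,0,0],
    [-8,0,0],
    [-8,0,0],
    [-6,0,0],
    [-6,0,0],
    [0,0,0],
  ],
  rot=[
    [0,0,0],
    [0,0,0],
    [0,0,0],
    [0,0,0],
    [0,0,0],
    [0,0,0],
    [0,0,0],
  ],
  hand=[0,0,0,0,0,0,0],
)

```text
t: 4.15
tcp_pos: [0.4932, 0.1089, 0.2792]
tool_rot: [0.066, 0.998, 0.008, 0.004]
force: [0.2, -0.3, 0.1]
finger_gap: 0.003
```

>>> drive_tool(
  linear=[
    [-4,0,0],
    [-4,0,0],
    [0,0,0],
  ],
  rot=[
    [0,0,0],
    [0,0,0],
    [0,0,0],
  ],
  hand=[0,0,0],
)

```text
t: 4.4
tcp_pos: [0.5019, 0.108, 0.279]
tool_rot: [0.065, 0.998, 0.008, 0.003]
force: [0.9, 0.1, 0.2]
finger_gap: -0.0
```

```bash
python3 - <<'E'
from h import *
st(); a=save("side","a2"); b=save("scene","a2s"); 
A=cv2.resize(a[150:240,310:400],(400,400),interpolation=cv2.INTER_CUBIC);B=cv2.resize(b[130:220,300:390],(400,400),interpolation=cv2.INTER_CUBIC)
save("","a2c",np.hstack([A,B]))
E
```

```text
t 4.4 tcp [0.5019 0.108  0.279 ] R [[-0.991, 0.131, 0.008], [0.131, 0.991, 0.015], [-0.006, 0.016, -1.0]] F [0.9 0.1 0.2] gap -0.00021623307311838 q [-0.01  0.41  1.74  0.02  0.98 -1.46]
```

View pics/a2c.png

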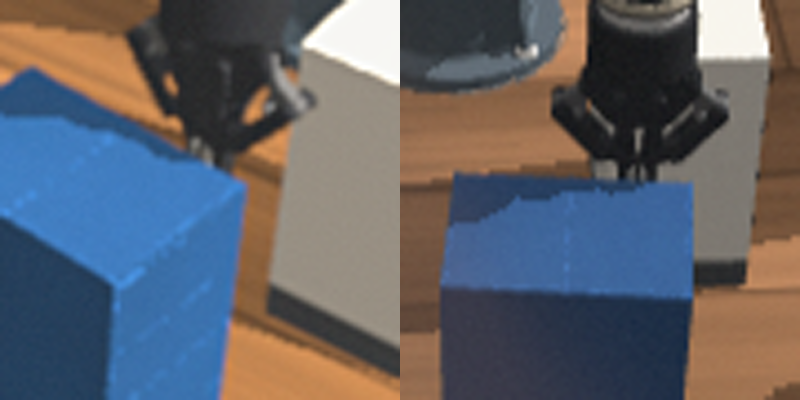

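The drawer is nearly flush. I'll creep forward until the force rises, staying well below the rocking force of about 4.5 N.

>>> drive_tool(
  linear=[
    [-2,0,0],
    [0,0,0],
  ],
  rot=[
    [0,0,0],
    [0,0,0],
  ],
  hand=[0,0],
)

```text
t: 4.67
tcp_pos: [0.5032, 0.1078, 0.2791]
tool_rot: [0.066, 0.998, 0.008, 0.003]
force: [0.6, -0.9, -0.5]
finger_gap: -0.0
```

>>> drive_tool(
  linear=[
    [-1.5,0,0],
    [0,0,0],
  ],
  rot=[
    [0,0,0],
    [0,0,0],
  ],
  hand=[0,0],
)

```text
t: 4.83
tcp_pos: [0.5045, 0.1077, 0.2791]
tool_rot: [0.066, 0.998, 0.008, 0.003]
force: [-0.3, 0.1, 0.5]
finger_gap: 0.001
```

>>> drive_tool(
  linear=[
    [-1.5,0,0],
    [0,0,0],
  ],
  rot=[
    [0,0,0],
    [0,0,0],
  ],
  hand=[0,0],
)

```text
t: 5.0
tcp_pos: [0.5059, 0.1075, 0.2792]
tool_rot: [0.066, 0.998, 0.008, 0.003]
force: [-0.4, 0.4, 0.0]
finger_gap: 0.002
```

>>> drive_tool(
  linear=[
    [-1.5,0,0],
    [0,0,0],
  ],
  rot=[
    [0,0,0],
    [0,0,0],
  ],
  hand=[0,0],
)

```text
t: 5.17
tcp_pos: [0.507, 0.1074, 0.2792]
tool_rot: [0.066, 0.998, 0.008, 0.002]
force: [-0.3, 0.4, -0.2]
finger_gap: 0.005
```

>>> drive_tool(
  linear=[
    [-1.5,0,0],
    [0,0,0],
  ],
  rot=[
    [0,0,0],
    [0,0,0],
  ],
  hand=[0,0],
)

```text
t: 5.33
tcp_pos: [0.5072, 0.1074, 0.2791]
tool_rot: [0.066, 0.998, 0.008, 0.0]
force: [0.4, 0.1, -0.4]
finger_gap: 0.003
```

>>> drive_tool(
  linear=[
    [-1.5,0,0],
    [0,0,0],
  ],
  rot=[
    [0,0,0],
    [0,0,0],
  ],
  hand=[0,0],
)

```text
t: 5.5
tcp_pos: [0.5074, 0.1074, 0.2791]
tool_rot: [0.065, 0.998, 0.008, -0.001]
force: [-1.0, -0.8, 0.1]
finger_gap: -0.001
```

```bash
python3 - <<'E'
from h import *
s=st(); print(manip.sense()["tau"],manip.sense()["ft_torque"])
w=save("wrist","w1"); save("side","a3")
uv=proj("wrist",[[.5167,.1037,.205],[.522,.146,.24],[.4996,-.0216,.24]]);print(uv)
for n in("wrist","side"):
    for r in cams.spot_point("drawer_front",n)[:2]:print(n,r)
E
```

```text
t 5.5 tcp [0.5074 0.1074 0.2791] R [[-0.991, 0.131, -0.002], [0.131, 0.991, 0.016], [0.004, 0.016, -1.0]] F [-1.  -0.8  0.1] gap -0.0010002221107728191 q [-0.01  0.42  1.73  0.02  1.   -1.46]
[-7.05529028e-02 -3.61957061e+01 -1.52916670e+01  6.39043981e-02
 -1.20229921e-01 -5.34067018e-03] [-0.00574447  0.04266136 -0.01751768]
[[314.92782341 289.44141263]
 [430.91299609 338.27426227]
 [-39.19603781 342.48583066]]
side {'at': [422.5, 177.4], 'score': 0.55}
```

View pics/w1.png

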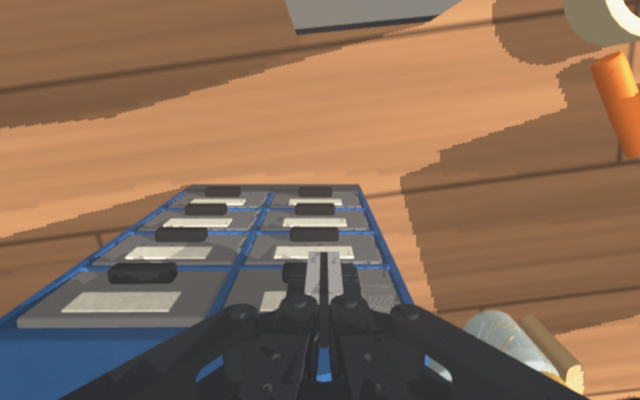

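The wrist view shows the top-left drawer front, under the fingers at (325,280), level with its neighbour at (140,300). The TCP has also stopped advancing. One more firm step to confirm.

>>> drive_tool(
  linear=[
    [-2.5,0,0],
    [-2.5,0,0],
  ],
  rot=[
    [0,0,0],
    [0,0,0],
  ],
  hand=[0,0],
)

```text
t: 5.87
tcp_pos: [0.5083, 0.1073, 0.2789]
tool_rot: [0.065, 0.998, 0.008, -0.007]
force: [-9.7, 0.9, 7.6]
finger_gap: 0.001
```

>>> drive_tool(
  linear=[
    [20,0,0],
    [35,-5,0],
    [15,-30,0],
    [0,-30,0],
    [0,0,0],
  ],
  rot=[
    [0,0,0],
    [0,0,-2],
    [0,0,-2],
    [0,0,-2],
    [0,0,0],
  ],
  hand=[0,0,50,72,72],
)

```text
t: 6.28
tcp_pos: [0.4369, 0.0506, 0.2793]
tool_rot: [0.008, 1.0, 0.008, 0.001]
force: [0.7, -0.1, 0.1]
finger_gap: 0.417
```

```bash
python3 - <<'E'
from fit import *
s=st(); K,Rm,t=cam("wrist");T=R.from_quat(s["tool_rot"]).as_matrix()
print("cam offset in tool",T.T@(-Rm.T@t-s["tcp_pos"]),"look dir in tool",T.T@Rm[2])
save("wrist","w2")
ims={n:save(n,"b_"+n) for n in("scene","side")}
q=fitcab(ims,(.571,.056),{"scene":(290,150,385,246),"side":(270,150,352,262)});print(q.x,q.fun)
E
```

```text
t 6.28 tcp [0.4369 0.0506 0.2793] R [[-1.0, 0.016, 0.003], [0.016, 1.0, 0.016], [-0.003, 0.016, -1.0]] F [ 0.7 -0.1  0.1] gap 0.41663533221904564 q [-0.15  0.32  1.91  0.02  0.91 -1.72]
cam offset in tool [ 0.07584814  0.00038914 -0.06882894] look dir in tool [-2.96587717e-01 -4.18700169e-04  9.55005524e-01]
[ 0.57121594  0.05575087 -0.1363242 ] 1993.4375
```

View pics/w2.png

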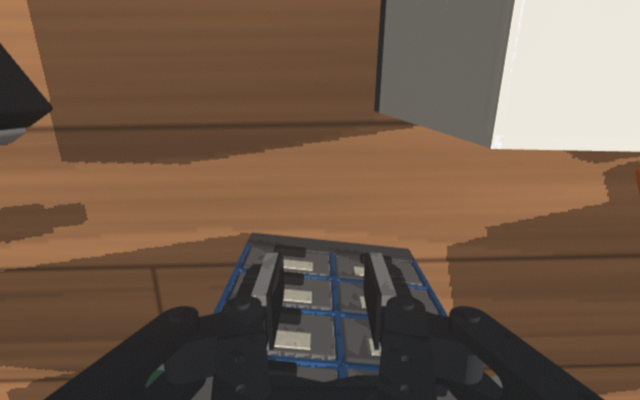

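The top-left drawer is shut and the cabinet has not moved. Next I'll tilt the tool to about 40°, staying at height.

>>> drive_tool(
  linear=[
    [20,-15,0],
    [0,0,0],
    [0,0,0],
    [0,0,0],
    [0,0,0],
    [0,0,0],
    [0,0,0],
    [0,0,0],
  ],
  rot=[
    [0,0,1],
    [0,-6.7,0],
    [0,-6.7,0],
    [0,-6.7,0],
    [0,-6.7,0],
    [0,-6.7,0],
    [0,-6.7,0],
    [0,0,0],
  ],
  hand=[72,72,72,72,72,72,72,72],
)

```text
t: 7.1
tcp_pos: [0.4304, 0.0498, 0.284]
tool_rot: [0.012, 0.962, 0.022, 0.273]
force: [-0.7, -0.0, -0.1]
finger_gap: 0.844
```

```bash
python3 -c "
from h import *
s=st()"
```

```text
t 7.1 tcp [0.4304 0.0498 0.284 ] R [[-0.851, 0.01, 0.526], [0.034, 0.999, 0.036], [-0.525, 0.048, -0.85]] F [-0.7 -0.  -0.1] gap 0.8439812806216773 q [-0.23  0.22  2.22  0.76  0.22 -2.48]
```

The wrist is close to a singularity at this tilt (q5 = 0.22), so I'll lower in stages with the fingers shut and watch the joints.

>>> drive_tool(
  linear=[
    [17,-3,28],
    [17,-3,28],
    [17,-3,28],
    [0,0,0],
  ],
  rot=[
    [0,0,0],
    [0,0,0],
    [0,0,0],
    [0,0,0],
  ],
  hand=[0,0,0,0],
)

```text
t: 7.43
tcp_pos: [0.4505, 0.0567, 0.2369]
tool_rot: [0.012, 0.966, 0.019, 0.258]
force: [0.2, -0.3, -0.0]
finger_gap: 0.28
```

```bash
python3 -c "
from h import *
s=st()"
```

```text
t 7.43 tcp [0.4505 0.0567 0.2369] R [[-0.867, 0.014, 0.499], [0.033, 0.999, 0.029], [-0.498, 0.042, -0.866]] F [ 0.2 -0.3 -0. ] gap 0.2798095501538524 q [-0.18  0.37  2.21  1.15  0.13 -2.85]
```

Near the cabinet, the normal wrist branch can't tilt far enough (q6 is at its limit). I'll back up, then flip the forearm roll by turning about the forearm axis, which puts the camera on top and allows a large tilt.

>>> drive_tool(
  linear=[
    [-8,-4,-27],
    [-8,-4,-27],
    [-8,-4,-27],
    [0,0,0],
    [0,0,0],
  ],
  rot=[
    [0,5,0],
    [0,5,0],
    [0,5,0],
    [0,0,0],
    [0,0,0],
  ],
  hand=[72,72,72,72,72],
)

```text
t: 7.85
tcp_pos: [0.4525, 0.0647, 0.27]
tool_rot: [-0.002, 0.972, 0.047, 0.232]
force: [0.1, 1.2, -1.1]
finger_gap: 0.844
```

```bash
cat >> h.py <<'E'
def fore(s):
    q=s["q"];a=q[1]+q[2]; T=R.from_quat(s["tool_rot"]).as_matrix()
    n=np.array([np.sin(a)*np.cos(q[0]),np.sin(a)*np.sin(q[0]),np.cos(a)])
    return T.T@n, np.degrees(np.arccos(np.clip(n@T[:,2],-1,1)))
E
python3 -c "
from h import *
s=st();print(fore(s))"
```

```text
t 7.85 tcp [0.4525 0.0647 0.27  ] R [[-0.893, -0.026, 0.45], [0.017, 0.996, 0.092], [-0.45, 0.09, -0.888]] F [ 0.1  1.2 -1.1] gap 0.8442826742918836 q [-0.19  0.28  2.14  0.58  0.33 -2.29]
(array([-0.24146006, -0.21080886,  0.94723633]), np.float64(18.695343626728846))
```

>>> drive_tool(
  linear=[
    [3,1,-20],
    [3,1,-20],
    [3,1,-20],
    [3,1,-20],
    [0,0,0],
    [0,0,0],
  ],
  rot=[
    [0,0,0],
    [0,0,0],
    [0,0,0],
    [0,0,0],
    [-1.6,-1.4,6.2],
    [-1.6,-1.4,6.2],
  ],
  hand=[72,72,72,72,72,72],
)

```text
t: 8.35
tcp_pos: [0.4044, 0.0634, 0.3377]
tool_rot: [0.099, 0.958, 0.101, 0.251]
force: [-0.5, 0.1, -0.1]
finger_gap: 0.842
```

```bash
python3 -c "
from h import *
s=st();print(fore(s))"
```

```text
t 8.35 tcp [0.4044 0.0634 0.3377] R [[-0.854, 0.139, 0.501], [0.24, 0.96, 0.144], [-0.461, 0.243, -0.854]] F [-0.5  0.1 -0.1] gap 0.8422006506939383 q [-0.28  0.06  2.18  0.61  0.51 -2.13]
(array([-0.41154162, -0.25500711,  0.8749885 ]), np.float64(28.95638590372161))
```

>>> drive_tool(
  linear=[
    [-5,8.5,0],
    [-5,8.5,0],
    [-5,8.5,0],
    [-5,8.5,0],
    [-5,8.5,0],
    [-5,8.5,0],
    [-5,8.5,0],
    [-5,8.5,0],
    [-5,8.5,0],
    [-5,8.5,0],
  ],
  rot=[
    [-2.7,-1.7,5.7],
    [-2.7,-1.7,5.7],
    [-2.7,-1.7,5.7],
    [-2.7,-1.7,5.7],
    [-2.7,-1.7,5.7],
    [-2.7,-1.7,5.7],
    [-2.7,-1.7,5.7],
    [-2.7,-1.7,5.7],
    [-2.7,-1.7,5.7],
    [-2.7,-1.7,5.7],
  ],
  hand=[72,72,72,72,72,72,72,72,72,72],
)

```text
t: 9.18
tcp_pos: [0.4619, 0.087, 0.4029]
tool_rot: [0.515, 0.68, 0.41, 0.323]
force: [1.4, -0.2, 0.5]
finger_gap: 0.84
```

```bash
python3 -c "
from h import *
s=st();print(fore(s))"
```

```text
t 9.18 tcp [0.4619 0.087  0.4029] R [[-0.261, 0.435, 0.862], [0.965, 0.133, 0.225], [-0.017, 0.891, -0.454]] F [ 1.4 -0.2  0.5] gap 0.8402126693605367 q [-0.29  0.08  2.26  2.    0.53 -2.34]
(array([-0.36173589, -0.35170711,  0.86339403]), np.float64(30.300172616513464))
```

```bash
cat >> h.py <<'E'
def target(tilt,yaw):
    t,a=np.radians([tilt,yaw]); rx=np.array([np.cos(a),np.sin(a),0]);y=np.array([np.sin(a),-np.cos(a),0])
    z=np.sin(t)*rx-np.array([0,0,np.cos(t)]); return np.column_stack([np.cross(y,z),y,z])
def togo(s,T2,p=None):
    T=R.from_quat(s["tool_rot"]).as_matrix()
    print("rotvec deg",np.round(np.degrees(R.from_matrix(T.T@T2).as_rotvec()),1),"lin mm", None if p is None else np.round(1000*T.T@(np.array(p)-s["tcp_pos"]),1))
E
python3 -c "
from h import *
s=manip.sense();togo(s,target(55,-1.9),(.43,.03,.40)); togo(s,target(65,-1.9))"
```

```text
rotvec deg [ -4.9 -17.8  98.9] lin mm [-46.7 -24.1 -39. ]
rotvec deg [-13.4 -10.4  97.8] lin mm None
```

>>> drive_tool(
  linear=[
    [-6,6,0],
    [-6,6,0],
    [-6,6,0],
    [-6,6,0],
    [-6,6,0],
    [-6,6,0],
    [-6,6,0],
    [-6,6,0],
    [0,0,0],
  ],
  rot=[
    [-2.4,-2.3,5.6],
    [-2.4,-2.3,5.6],
    [-2.4,-2.3,5.6],
    [-2.4,-2.3,5.6],
    [-2.4,-2.3,5.6],
    [-2.4,-2.3,5.6],
    [-2.4,-2.3,5.6],
    [-2.4,-2.3,5.6],
    [0,0,0],
  ],
  hand=[72,72,72,72,72,72,72,72,72],
)

```text
t: 9.93
tcp_pos: [0.4717, 0.0261, 0.4249]
tool_rot: [0.748, 0.276, 0.51, 0.322]
force: [0.0, 0.8, -0.2]
finger_gap: 0.842
```

```bash
python3 -c "
from h import *
s=st();togo(s,target(60,-1.9),(.43,.03,.36))"
```

```text
t 9.93 tcp [0.4717 0.0261 0.4249] R [[0.327, 0.085, 0.941], [0.741, -0.641, -0.2], [0.586, 0.763, -0.273]] F [ 0.   0.8 -0.2] gap 0.842492743634186 q [-0.16  0.13  2.3   3.23  0.58 -2.55]
rotvec deg [15.1 -8.8 48.1] lin mm [-48.8 -55.6 -22.3]
```

>>> drive_tool(
  linear=[
    [0,0,-8],
    [0,0,-8],
    [0,0,-8],
    [0,0,-8],
    [0,0,0],
    [0,0,0],
    [0,0,0],
    [0,0,0],
    [0,0,0],
  ],
  rot=[
    [2,-1.1,6.2],
    [2,-1.1,6.2],
    [2,-1.1,6.2],
    [2,-1.1,6.2],
    [2,-1.1,6.2],
    [2,-1.1,6.2],
    [2,-1.1,6.2],
    [2,-1.1,6.2],
    [0,0,0],
  ],
  hand=[72,72,72,72,72,72,72,72,72],
)

```text
t: 10.68
tcp_pos: [0.4421, 0.0357, 0.4284]
tool_rot: [0.853, 0.082, 0.507, 0.091]
force: [0.3, 0.5, -0.1]
finger_gap: 0.843
```

```bash
python3 -c "
from h import *
s=st();togo(s,target(58,-1.9),(.43,.03,.25))"
```

```text
t 10.68 tcp [0.4421 0.0357 0.4284] R [[0.473, 0.048, 0.88], [0.233, -0.97, -0.072], [0.85, 0.239, -0.469]] F [ 0.3  0.5 -0.1] gap 0.8425001818470997 q [-0.25 -0.03  2.25  2.38  0.22 -1.17]
rotvec deg [ 3.  -3.6 14.3] lin mm [-158.7  -37.7   73.5]
```

>>> drive_tool(
  linear=[
    [0,0,-15],
    [0,0,0],
    [0,0,0],
    [0,0,0],
  ],
  rot=[
    [1,-1.5,5.5],
    [1,-1.5,5.5],
    [1,-1.5,4],
    [0,0,0],
  ],
  hand=[72,72,72,72],
)

```text
t: 11.02
tcp_pos: [0.4367, 0.0379, 0.4296]
tool_rot: [0.867, 0.041, 0.494, 0.05]
force: [0.2, 1.0, 0.8]
finger_gap: 0.846
```

```bash
python3 -c "
from h import *
s=st();togo(s,target(55,-1.9),(.42,.03,.25))"
```

```text
t 11.02 tcp [0.4367 0.0379 0.4296] R [[0.508, 0.021, 0.861], [0.12, -0.992, -0.047], [0.853, 0.127, -0.506]] F [0.2 1.  0.8] gap 0.8456945747761564 q [-0.27 -0.06  2.24  1.93  0.2  -0.63]
rotvec deg [ 1.4 -4.5  7.8] lin mm [-162.6  -15.4   76.9]
```

>>> drive_tool(
  linear=[
    [-30,-3,14],
    [-30,-3,14],
    [-30,-3,14],
    [-30,-3,14],
    [0,0,0],
  ],
  rot=[
    [0,0,1],
    [0,0,1],
    [0,0,1],
    [0,0,1],
    [0,0,0],
  ],
  hand=[72,72,72,72,72],
)

```text
t: 11.43
tcp_pos: [0.4298, 0.0413, 0.3455]
tool_rot: [0.87, 0.034, 0.491, 0.032]
force: [0.2, 0.6, -1.0]
finger_gap: 0.845
```

```bash
python3 -c "
from h import *
s=st();togo(s,target(55,-1.9),(.42,.03,.20))"
```

```text
t 11.43 tcp [0.4298 0.0413 0.3455] R [[0.515, 0.028, 0.857], [0.091, -0.996, -0.023], [0.853, 0.089, -0.515]] F [ 0.2  0.6 -1. ] gap 0.844626731916529 q [-0.28  0.18  2.4   2.67  0.5  -1.39]
rotvec deg [-0.1 -4.   6.2] lin mm [-130.2   -2.    66.8]
```

>>> drive_tool(
  linear=[
    [-22,0,22],
    [-25,0,22],
    [-25,0,22],
    [-27,0,22],
    [0,0,0],
  ],
  rot=[
    [0,-4,2],
    [0,-4,2],
    [0,-4,2],
    [0,-2,1],
    [0,0,0],
  ],
  hand=[72,72,72,72,72],
)

```text
t: 11.85
tcp_pos: [0.443, 0.0341, 0.2093]
tool_rot: [0.926, -0.02, 0.378, 0.01]
force: [0.5, -0.2, -0.9]
finger_gap: 0.843
```

```bash
python3 -c "
from h import *
s=st();togo(s,target(46,-1.9),(.43,.03,.15))"
```

```text
t 11.85 tcp [0.443  0.0341 0.2093] R [[0.713, -0.044, 0.699], [-0.029, -0.999, -0.033], [0.7, 0.003, -0.714]] F [ 0.5 -0.2 -0.9] gap 0.8431861053776101 q [-0.25  0.55  2.41  2.89  0.6  -1.51]
rotvec deg [ 0.6  1.6 -0.3] lin mm [-50.7   4.4  33.4]
```

>>> drive_tool(
  linear=[
    [-26,1,16],
    [-24,1,22],
    [-20,1,20],
    [0,0,0],
  ],
  rot=[
    [0,0,0],
    [0,0,0],
    [0,0,0],
    [0,0,0],
  ],
  hand=[72,72,72,72],
)

```text
t: 12.18
tcp_pos: [0.4524, 0.0316, 0.1275]
tool_rot: [0.921, -0.014, 0.388, 0.014]
force: [-4.4, 1.1, -4.3]
finger_gap: 0.841
```

```bash
python3 -c "
from h import *
s=st();togo(s,target(45,-1.9),(.433,.032,.068))
a=save('side','c1');b=save('scene','c1s');A=cv2.resize(a[130:280,280:430],(400,400));B=cv2.resize(b[110:260,280:430],(400,400));save('','c1c',np.hstack([A,B]))"
```

```text
t 12.18 tcp [0.4524 0.0316 0.1275] R [[0.699, -0.036, 0.715], [-0.015, -0.999, -0.036], [0.715, 0.014, -0.699]] F [-4.4  1.1 -4.3] gap 0.8413546260095153 q [-0.25  0.87  2.43  2.97  0.96 -1.63]
rotvec deg [ 0.7 -0.7  0.5] lin mm [-56.1  -0.5  27.7]
```

View pics/c1c.png

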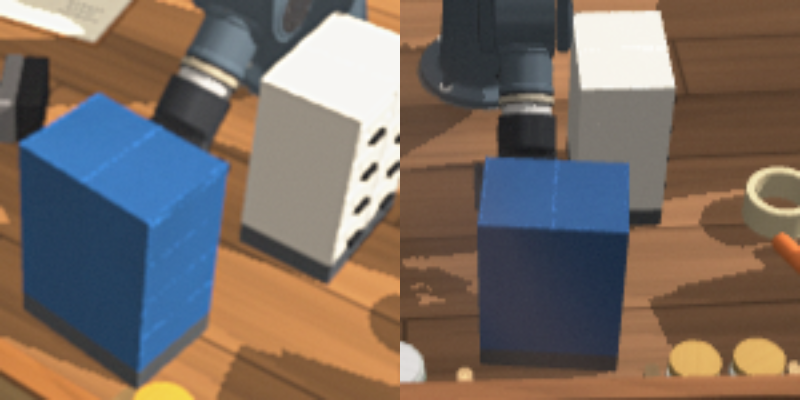

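q3 is at its limit here, so the tip couldn't back off and it touches lightly (4 N). I'll reduce the tilt about the wrist to free the tip and bring it down.

>>> drive_tool(
  linear=[
    [-16,0,0],
    [-16,0,0],
    [0,0,0],
  ],
  rot=[
    [0,-4,0],
    [0,-4,0],
    [0,0,0],
  ],
  hand=[72,72,72],
)

```text
t: 12.53
tcp_pos: [0.4318, 0.0326, 0.1236]
tool_rot: [0.942, -0.012, 0.336, 0.015]
force: [0.3, 0.5, 0.7]
finger_gap: 0.842
```

```bash
python3 -c "
from h import *
s=st();togo(s,target(38,-1.9),(.44,.032,.070))"
```

```text
t 12.53 tcp [0.4318 0.0326 0.1236] R [[0.773, -0.032, 0.633], [-0.012, -0.999, -0.036], [0.634, 0.021, -0.773]] F [0.3 0.5 0.7] gap 0.8421922668971509 q [-0.25  0.83  2.44  2.97  0.81 -1.64]
rotvec deg [ 0.9 -1.4  0.8] lin mm [-27.6  -0.8  46.7]
```

>>> drive_tool(
  linear=[
    [-12,0,12],
    [-12,0,12],
    [-12,0,12],
    [0,0,0],
  ],
  rot=[
    [0,0,0],
    [0,0,0],
    [0,0,0],
    [0,0,0],
  ],
  hand=[72,72,72,72],
)

```text
t: 12.87
tcp_pos: [0.4409, 0.0311, 0.0929]
tool_rot: [0.932, -0.008, 0.361, 0.02]
force: [-0.3, -0.4, 0.6]
finger_gap: 0.845
```

```bash
python3 -c "
from h import *
s=st();togo(s,target(39,-1.9),(.44,.032,.070))"
```

```text
t 12.87 tcp [0.4409 0.0311 0.0929] R [[0.739, -0.029, 0.673], [-0.001, -0.999, -0.043], [0.673, 0.031, -0.739]] F [-0.3 -0.4  0.6] gap 0.8446504709453619 q [-0.25  0.97  2.44  2.99  1.01 -1.68]
rotvec deg [ 1.2 -3.4  1.3] lin mm [-16.1  -1.6  16.3]
```

>>> drive_tool(
  linear=[
    [-11,0,9],
    [-9,0,7],
    [0,0,0],
  ],
  rot=[
    [0,-2,0],
    [0,-1,0],
    [0,0,0],
  ],
  hand=[72,72,72],
)

```text
t: 13.12
tcp_pos: [0.44, 0.03, 0.0749]
tool_rot: [0.939, -0.007, 0.344, 0.021]
force: [-0.3, 0.5, 0.7]
finger_gap: 0.846
```

```bash
python3 -c "
from fit import *
s=st();togo(s,target(42,-1.9),(.50,.032,.070))
ims={n:save(n,'d_'+n) for n in('scene','side')}
q=fitcab(ims,(.572,.056),{'scene':(290,150,385,246),'side':(270,150,352,262)});print(q.x,q.fun)"
```

```text
t 13.12 tcp [0.44   0.03   0.0749] R [[0.764, -0.028, 0.645], [0.001, -0.999, -0.045], [0.645, 0.034, -0.763]] F [-0.3  0.5  0.7] gap 0.8458963625513428 q [-0.25  1.    2.42  3.    0.98 -1.68]
rotvec deg [1.3 1.8 1.5] lin mm [42.7 -3.9 42.3]
[ 0.5709766   0.05497263 -0.14829346] 1941.625
```

>>> drive_tool(
  linear=[
    [-3,0,4],
    [6,0,5],
    [6,0,5],
    [6,0,5],
    [6,0,5],
  ],
  rot=[
    [0,0,1],
    [0,0,0],
    [0,0,0],
    [0,0,0],
    [0,0,0],
  ],
  hand=[72,72,72,72,72],
)

```text
t: 13.63
tcp_pos: [0.4605, 0.0292, 0.0706]
tool_rot: [0.943, -0.023, 0.331, 0.017]
force: [-19.3, -2.9, 12.2]
finger_gap: 0.844
```

```bash
cat > c.py <<'E'
from fit import *
import sys
s=st();togo(s,target(42,-1.9),(float(sys.argv[1]),float(sys.argv[2]),.070))
ims={n:save(n,'e_'+n) for n in('scene','side')}
q=fitcab(ims,(float(sys.argv[3]),.055),{'scene':(290,150,385,246),'side':(250,150,352,275)});
x,y,a=q.x;l=np.array([x-.769,y-.046]);r=np.radians(-1.9)
print("cab",np.round(q.x,4),np.degrees(a)," to go",round(-(np.cos(r)*l[0]+np.sin(r)*l[1])-.06,4),"lat",round(-np.sin(r)*l[0]+np.cos(r)*l[1],4),"cost",q.fun)
E
python3 c.py .5 .04 .575
```

```text
t 13.63 tcp [0.4605 0.0292 0.0706] R [[0.779, -0.055, 0.624], [-0.033, -0.998, -0.047], [0.626, 0.016, -0.78]] F [-19.3  -2.9  12.2] gap 0.8439466117573111 q [-0.23  0.96  2.35  3.01  0.84 -1.63]
rotvec deg [ 1.5  3.3 -0.4] lin mm [ 30.1 -13.   24.6]
cab [ 0.5733  0.055  -0.1198] -6.865198526640805  to go 0.1359 lat 0.0025 cost 1948.5
```

>>> drive_tool(
  linear=[
    [6.5,0,4.5],
    [6.5,0,4.5],
    [6.5,0,4.5],
    [6.5,0,4.5],
  ],
  rot=[
    [0,1,0],
    [0,1,0],
    [0,1,0],
    [0,1,0],
  ],
  hand=[72,72,72,72],
)

```text
t: 14.07
tcp_pos: [0.4654, 0.0285, 0.0708]
tool_rot: [0.942, -0.037, 0.333, 0.017]
force: [-16.5, -1.0, 9.6]
finger_gap: 0.844
```

```bash
python3 c.py .5 .04 .58
```

```text
t 14.07 tcp [0.4654 0.0285 0.0708] R [[0.775, -0.081, 0.627], [-0.059, -0.997, -0.056], [0.629, 0.007, -0.777]] F [-16.5  -1.    9.6] gap 0.843923998508277 q [-0.22  0.95  2.34  3.03  0.83 -1.61]
rotvec deg [ 2.1  3.  -1.9] lin mm [ 25.7 -14.3  21.7]
cab [ 0.575   0.0558 -0.0958] -5.488803527724888  to go 0.1342 lat 0.0033 cost 1919.4375
```

>>> drive_tool(
  linear=[
    [9,0,6.5],
    [9,0,6.5],
    [9,0,6.5],
    [9,0,6.5],
  ],
  rot=[
    [0.5,1,-1],
    [0.5,1,-1],
    [0.5,1,-1],
    [0.5,1,-1],
  ],
  hand=[72,72,72,72],
)

```text
t: 14.5
tcp_pos: [0.4745, 0.0262, 0.0708]
tool_rot: [0.945, -0.017, 0.327, 0.012]
force: [-24.0, -7.6, 16.2]
finger_gap: 0.845
```

```bash
python3 c.py .5 .04 .585
```

```text
t 14.5 tcp [0.4745 0.0262 0.0708] R [[0.785, -0.041, 0.618], [-0.024, -0.999, -0.035], [0.619, 0.012, -0.785]] F [-24.   -7.6  16.2] gap 0.8445794576067074 q [-0.23  0.93  2.31  2.98  0.77 -1.62]
rotvec deg [0.8 3.8 0.1] lin mm [ 19.2 -14.8  15.9]
cab [ 0.582   0.058  -0.0599] -3.432067510900464  to go 0.1273 lat 0.0058 cost 1895.4375
```

>>> drive_tool(
  linear=[
    [9.5,0,5.8],
    [9.5,0,5.8],
    [9.5,0,5.8],
    [9.5,0,5.8],
    [9.5,0,5.8],
  ],
  rot=[
    [0,1,0],
    [0,1,0],
    [0,1,0],
    [0,1,0],
    [0,1,0],
  ],
  hand=[72,72,72,72,72],
)

```text
t: 15.02
tcp_pos: [0.4802, 0.0286, 0.0713]
tool_rot: [0.949, -0.029, 0.312, 0.009]
force: [-23.9, -8.0, 14.9]
finger_gap: 0.846
```

```bash
python3 c.py .5 .04 .6
```

```text
t 15.02 tcp [0.4802 0.0286 0.0713] R [[0.803, -0.061, 0.593], [-0.05, -0.998, -0.035], [0.594, -0.002, -0.805]] F [-23.9  -8.   14.9] gap 0.8462976150292386 q [-0.22  0.9   2.28  2.99  0.68 -1.58]
rotvec deg [ 0.9  5.6 -1.3] lin mm [ 14.6 -12.6  12.4]
cab [ 0.5872  0.0584 -0.0667] -3.822394209993408  to go 0.1222 lat 0.0064 cost 1912.375
```

The force runs mostly along the tool axis, so the tips seem to be dragging downward. I'll back off, raise about 10 mm, restore the tilt and push again.

>>> drive_tool(
  linear=[
    [-6,0,-5],
    [7,0,-9],
    [0,0,0],
    [0,0,0],
  ],
  rot=[
    [0,2,0],
    [0,3,-1],
    [0,3,0],
    [0,0,0],
  ],
  hand=[72,72,72,72],
)

```text
t: 15.45
tcp_pos: [0.4662, 0.0302, 0.0846]
tool_rot: [0.927, -0.022, 0.375, 0.012]
force: [-0.1, 0.2, -0.7]
finger_gap: 0.841
```

```bash
python3 -c "
from h import *
s=st();togo(s,target(44,-1.9),(.49,.032,.080))"
```

```text
t 15.45 tcp [0.4662 0.0302 0.0846] R [[0.717, -0.049, 0.695], [-0.031, -0.999, -0.039], [0.696, 0.006, -0.718]] F [-0.1  0.2 -0.7] gap 0.8413472138223905 q [-0.24  0.97  2.38  2.99  0.98 -1.63]
rotvec deg [ 0.9 -0.1 -0.4] lin mm [13.8 -3.  19.7]
```

>>> drive_tool(
  linear=[
    [9,0,8],
    [9,0,8],
    [9,0,8],
    [9,0,8],
    [9,0,8],
  ],
  rot=[
    [0,1,0],
    [0,1,0],
    [0,1,0],
    [0,1,0],
    [0,1,0],
  ],
  hand=[72,72,72,72,72],
)

```text
t: 15.87
tcp_pos: [0.4965, 0.0325, 0.0838]
tool_rot: [0.926, -0.027, 0.377, 0.009]
force: [-23.3, -3.6, 12.3]
finger_gap: 0.843
```

```bash
python3 c.py .5 .04 .6
```

```text
t 15.87 tcp [0.4965 0.0325 0.0838] R [[0.714, -0.056, 0.698], [-0.042, -0.998, -0.036], [0.699, -0.004, -0.715]] F [-23.3  -3.6  12.3] gap 0.8425347171148653 q [-0.21  0.93  2.3   3.    0.86 -1.58]
rotvec deg [ 0.7 -2.3 -1.1] lin mm [-7.5 -7.6 12. ]
cab [ 0.6108  0.0622 -0.0601] -3.445793161607002  to go 0.0987 lat 0.011 cost 1730.5
```

>>> drive_tool(
  linear=[
    [-6,-4,-5],
    [0,-5,0],
    [9,0,8],
    [9,4,8],
    [9,4,8],
    [9,4,8],
  ],
  rot=[
    [0,0,-1],
    [0,0,0],
    [0,0,0],
    [0,0.5,0],
    [0,0.5,0],
    [0,0.5,0],
  ],
  hand=[72,72,72,72,72,72],
)

```text
t: 16.47
tcp_pos: [0.5142, 0.0381, 0.084]
tool_rot: [0.932, -0.012, 0.362, 0.005]
force: [-32.0, 3.5, 26.0]
finger_gap: 0.847
```

```bash
python3 c.py .5 .04 .62
```

```text
t 16.47 tcp [0.5142 0.0381 0.084 ] R [[0.738, -0.027, 0.674], [-0.019, -1.0, -0.018], [0.674, 0.0, -0.739]] F [-32.    3.5  26. ] gap 0.8467725187562555 q [-0.19  0.89  2.24  2.97  0.73 -1.57]
rotvec deg [-0.2 -0.4  0.3] lin mm [-20.   -1.6   0.8]
cab [ 0.6255  0.0599 -0.0472] -2.70644672637189  to go 0.0839 lat 0.0091 cost 1658.8125
```

>>> drive_tool(
  linear=[
    [10.5,5,6.5],
    [10.5,5,6.5],
    [10.5,5,6.5],
    [10.5,5,6.5],
  ],
  rot=[
    [0,1,0],
    [0,1,0],
    [0,1,0],
    [0,1,0],
  ],
  hand=[72,72,72,72],
)

```text
t: 16.9
tcp_pos: [0.5336, 0.0301, 0.0845]
tool_rot: [0.935, 0.0, 0.354, -0.003]
force: [-20.0, 4.6, 6.4]
finger_gap: 0.839
```

```bash
python3 c.py .55 .04 .635
```

```text
t 16.9 tcp [0.5336 0.0301 0.0845] R [[0.749, 0.002, 0.662], [-0.002, -1.0, 0.005], [0.662, -0.005, -0.749]] F [-20.    4.6   6.4] gap 0.8385824175858468 q [-0.22  0.87  2.18  2.89  0.64 -1.53]
rotvec deg [-1.6  0.5  1.3] lin mm [ 2.6 -9.8 21.8]
cab [ 0.6436  0.0541 -0.0393] -2.250198560123316  to go 0.0656 lat 0.0039 cost 1777.6875
```

>>> drive_tool(
  linear=[
    [-6,-4,-5],
    [0,-6,0],
    [9,0,8],
    [9,2,8],
    [10,2,7],
    [10,2,7],
    [10,2,7],
  ],
  rot=[
    [0,0,0.6],
    [0,0,0.6],
    [0,0,0],
    [0,0.7,0],
    [0,0.7,0],
    [0,0.7,0],
    [0,0.7,0],
  ],
  hand=[72,72,72,72,72,72,72],
)

```text
t: 17.58
tcp_pos: [0.5466, 0.043, 0.081]
tool_rot: [0.943, -0.01, 0.332, -0.011]
force: [-22.4, -0.3, 9.7]
finger_gap: 0.844
```

```bash
python3 c.py .6 .04 .66
```

```text
t 17.58 tcp [0.5466 0.043  0.081 ] R [[0.78, -0.012, 0.626], [-0.027, -1.0, 0.015], [0.625, -0.028, -0.78]] F [-22.4  -0.3   9.7] gap 0.844099136024853 q [-0.18  0.85  2.13  2.89  0.52 -1.46]
rotvec deg [-2.   3.3 -0.1] lin mm [34.8  2.7 42. ]
cab [ 0.6611  0.0539 -0.0492] -2.817927880618499  to go 0.0481 lat 0.0043 cost 1797.625
```

>>> drive_tool(
  linear=[
    [10,1,7],
    [10,1,7],
    [10,1,7],
    [10,1,7],
    [10,1,7],
  ],
  rot=[
    [-0.3,1.7,0],
    [-0.3,1.7,0],
    [-0.3,1.7,0],
    [-0.3,1.7,0],
    [-0.3,1.7,0],
  ],
  hand=[72,72,72,72,72],
)

```text
t: 18.1
tcp_pos: [0.5727, 0.0468, 0.073]
tool_rot: [0.935, -0.014, 0.355, -0.002]
force: [-14.8, 0.2, -1.6]
finger_gap: 0.844
```

```bash
python3 c.py .6 .04 .68
```

```text
t 18.1 tcp [0.5727 0.0468 0.073 ] R [[0.747, -0.025, 0.664], [-0.028, -1.0, -0.006], [0.664, -0.014, -0.748]] F [-14.8   0.2  -1.6] gap 0.8443457339567798 q [-0.15  0.89  2.08  2.96  0.55 -1.5 ]
rotvec deg [-0.9  0.4 -0.2] lin mm [18.6  6.2 20.4]
cab [ 0.6849  0.0535 -0.0502] -2.8741806167554635  to go 0.0243 lat 0.0047 cost 1883.4375
```

>>> drive_tool(
  linear=[
    [10,1,7],
    [10,1,7],
    [9,1,7],
    [8,1,7],
  ],
  rot=[
    [0,0.7,0.3],
    [0,0.7,0.3],
    [0,0.7,0.3],
    [0,0.7,0.3],
  ],
  hand=[72,72,72,72],
)

```text
t: 18.53
tcp_pos: [0.5888, 0.0492, 0.0669]
tool_rot: [0.939, -0.026, 0.342, -0.009]
force: [-27.8, -0.9, 20.4]
finger_gap: 0.842
```

```bash
python3 c.py .62 .04 .7
```

```text
t 18.53 tcp [0.5888 0.0492 0.0669] R [[0.765, -0.042, 0.643], [-0.054, -0.999, -0.001], [0.642, -0.034, -0.766]] F [-27.8  -0.9  20.4] gap 0.8415406071846983 q [-0.14  0.89  2.03  2.95  0.47 -1.45]
rotvec deg [-1.1  2.  -1.7] lin mm [26.3  7.8 17.6]
cab [ 0.6961  0.0547 -0.0556] -3.1850189917832377  to go 0.0132 lat 0.0063 cost 1849.25
```

>>> drive_tool(
  linear=[
    [-6,0,-5],
    [8,0,-9],
    [0,0,0],
    [10,0,8],
    [10,0,8],
    [10,0,8],
    [10,0,8],
  ],
  rot=[
    [-0.5,1,-1],
    [-0.5,1,-1],
    [0,0,0],
    [0,0.7,-0.5],
    [0,0.7,-0.5],
    [0,0.7,-0.5],
    [0,0.7,-0.5],
  ],
  hand=[72,72,72,72,72,72,72],
)

```text
t: 19.22
tcp_pos: [0.5979, 0.0541, 0.07]
tool_rot: [0.941, -0.009, 0.338, 0.008]
force: [-33.2, -4.9, 22.1]
finger_gap: 0.842
```

```bash
python3 c.py .62 .04 .705
```

```text
t 19.22 tcp [0.5979 0.0541 0.07  ] R [[0.772, -0.022, 0.635], [-0.011, -1.0, -0.021], [0.636, 0.009, -0.772]] F [-33.2  -4.9  22.1] gap 0.8424908875638459 q [-0.12  0.88  2.    3.01  0.42 -1.53]
rotvec deg [-0.   2.5  0.8] lin mm [17.2 13.6 14.4]
cab [ 0.706   0.0562 -0.0457] -2.620686973614167  to go 0.0034 lat 0.0081 cost 1814.8125
```

>>> drive_tool(
  linear=[
    [-6,3,-5],
    [8,3,-9],
    [0,0,0],
    [10,2,7],
    [10,2,7],
    [10,2,7],
    [10,2,7],
  ],
  rot=[
    [0,1,0],
    [0,1,0],
    [0,0,0],
    [0,0.7,0],
    [0,0.7,0],
    [0,0.7,0],
    [0,0.7,0],
  ],
  hand=[72,72,72,72,72,72,72],
)

```text
t: 19.9
tcp_pos: [0.5993, 0.0453, 0.0695]
tool_rot: [0.946, -0.016, 0.324, 0.004]
force: [-42.4, 2.4, 31.1]
finger_gap: 0.84
```

```bash
python3 c.py .62 .04 .708
python3 -c "
from h import *
a=cv2.imread('pics/e_side.png')[:,:,::-1];b=cv2.imread('pics/e_scene.png')[:,:,::-1]
A=cv2.resize(a[130:330,200:400],(400,400),interpolation=cv2.INTER_CUBIC);B=cv2.resize(b[140:290,260:410],(400,400),interpolation=cv2.INTER_CUBIC);save('','f1',np.hstack([A,B]))"
```

```text
t 19.9 tcp [0.5993 0.0453 0.0695] R [[0.79, -0.032, 0.612], [-0.028, -0.999, -0.017], [0.612, -0.003, -0.791]] F [-42.4   2.4  31.1] gap 0.8396398353686725 q [-0.14  0.87  1.98  2.96  0.37 -1.48]
rotvec deg [-0.2  4.2 -0.1] lin mm [16.8  4.6 12.4]
cab [ 0.7068  0.0568 -0.0496] -2.84120142182865  to go 0.0025 lat 0.0088 cost 1820.9375
```

View pics/f1.png

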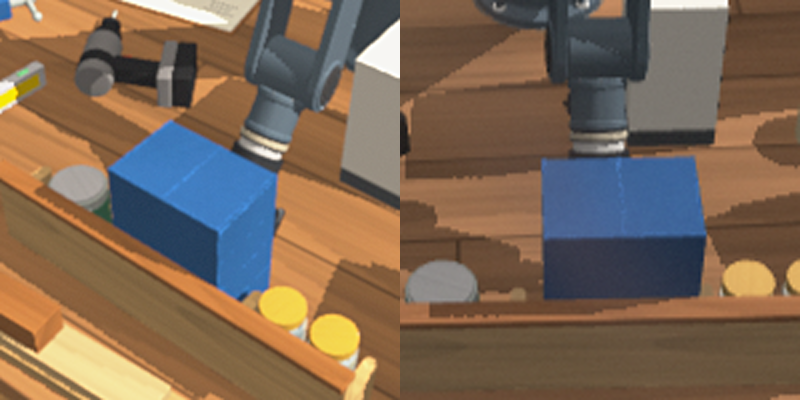

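It has stalled against the board: extra push raised the force to 42 N with no advance. The drawer is shut, and the jars and tin are undisturbed. The right side may lag by 1–2 mm, so I'll give one gentle squaring push right of centre, higher and slightly turned.

>>> drive_tool(
  linear=[
    [-8,10,-7],
    [8,12,-10],
    [0,0,0],
    [9,0,7],
    [9,0,7],
    [9,0,7],
    [9,0,7],
  ],
  rot=[
    [0,2,-1.2],
    [0,2,-1.2],
    [0,1,0],
    [0,0.7,0],
    [0,0.7,0],
    [0,0.7,0],
    [0,0.7,0],
  ],
  hand=[72,72,72,72,72,72,72],
)

```text
t: 20.58
tcp_pos: [0.5962, 0.0263, 0.0823]
tool_rot: [0.937, -0.011, 0.348, 0.008]
force: [-31.7, -5.5, 17.1]
finger_gap: 0.84
```

```bash
python3 c.py .62 .04 .708
```

```text
t 20.58 tcp [0.5962 0.0263 0.0823] R [[0.757, -0.026, 0.653], [-0.016, -1.0, -0.022], [0.653, 0.006, -0.757]] F [-31.7  -5.5  17.1] gap 0.839639181093641 q [-0.18  0.86  2.02  2.92  0.45 -1.49]
rotvec deg [0.  1.2 0.5] lin mm [  9.8 -14.4  24.5]
cab [ 0.7075  0.0566 -0.0511] -2.928772738481274  to go 0.0018 lat 0.0086 cost 1825.6875
```

>>> drive_tool(
  linear=[
    [-6,0,-5],
    [-10,0,-9],
    [-16,0,-14],
    [-16,0,-14],
    [0,0,0],
    [0,0,0],
  ],
  rot=[
    [0,0,0],
    [0,0,0],
    [0,0,0],
    [0,0,0],
    [0,0,0],
    [0,0,0],
  ],
  hand=[72,72,72,72,72,72],
)

```text
t: 21.18
tcp_pos: [0.5427, 0.0266, 0.09]
tool_rot: [0.932, -0.011, 0.362, 0.009]
force: [0.4, -0.6, -0.7]
finger_gap: 0.843
```

```bash
python3 c.py .62 .04 .708; python3 - <<'E'
from h import *
b=cams.snapshot("wrist"); a=cv2.imread('pics/e_scene.png')[:,:,::-1]
A=cv2.resize(a[100:310,150:486],(640,400),interpolation=cv2.INTER_CUBIC)
save("","g1",cv2.resize(np.vstack([A,b]),(480,600)))
E
```

```text
t 21.18 tcp [0.5427 0.0266 0.09  ] R [[0.738, -0.027, 0.674], [-0.014, -1.0, -0.025], [0.675, 0.009, -0.738]] F [ 0.4 -0.6 -0.7] gap 0.8428275972344573 q [-0.2   0.86  2.17  2.95  0.63 -1.55]
rotvec deg [ 0.1 -0.4  0.6] lin mm [ 43.4 -15.7  66.5]
cab [ 0.7065  0.0567 -0.0532] -3.0477193656294426  to go 0.0028 lat 0.0086 cost 1805.1875
```

View pics/g1.png

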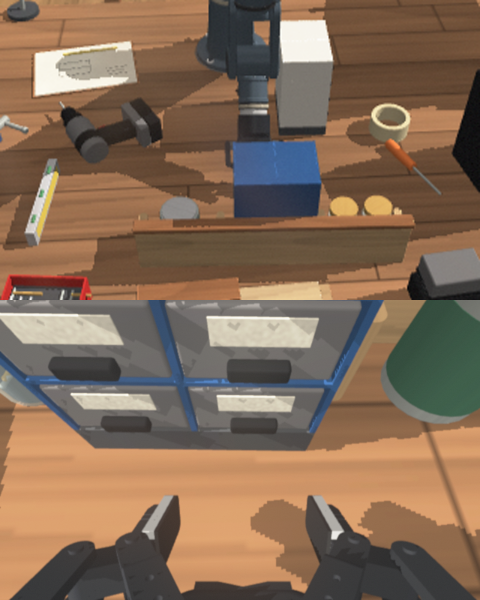

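```bash
python3 - <<'E'
from h import *
P=[onz("wrist",p,0) for p in [(126,197.5),(411,200)]]
print(P); d=P[0]-P[1];print("len",np.linalg.norm(d),"yaw",np.degrees(np.arctan2(-d[0],d[1])),"back mid",(P[0]+P[1])/2+[.12,-.005,0])
E
```

```text
[array([6.47214696e-01, 1.41810328e-01, 2.77555756e-17]), array([ 0.64169744, -0.02925117,  0.        ])]
len 0.17115044455611372 yaw -1.8473231876714544 back mid [7.64456068e-01 5.12795816e-02 1.38777878e-17]
```

```bash
python3 -c "
from h import *
print(order.sign_off())"
```

```text
the job is handed in; nothing more can be done
None
```

The cabinet is in the middle bay with its top left drawer shut, and I've handed the job in. The clock stood at 21 s of the 67 s allowed.

**What I did:** I pressed the drawer shut first, until the force rose sharply. Then I pushed the cabinet low on its front (about 25–45 mm up) with both fingertips, straightening and centring it on the way. It slid in until it stopped against the back board, and I drew the gripper about 50 mm clear.

**Last checks:**
- **Against the board:** two pushes of about 42 N and 32 N produced no further movement. That is well above the 7–17 N the cabinet needs to slide.
- **Gap that remains uncertain:** the pictures put the cabinet's back 2–5 mm short of my estimate for the board. That is about the measuring error, so I trusted the stall.
- **Straightness:** the wrist camera gave a turn of -1.8°, which matches the rack at -1.9°. The silhouette fit from the other cameras gave -3.0°, so the two disagree by about 1°.
- **Centring:** it sits about 6–9 mm left of the bay's centre, within the 15 mm clearance on each side.
- **Surroundings:** the cabinet stands flat. The jars, tin, drill, level, tape, screwdriver and the white cabinet looked undisturbed in the final pictures. The force on the gripper read about zero.

**Things that went less well:**
- The last drawer press reached 9.7 N, above the roughly 4.5 N at which I reckoned the cabinet could rock. It did not shift.
- One fingertip brushed the cabinet front at about 85 mm up with 4 N while I was lowering the tool, and may have turned it slightly (under 1°).
- While I was finding a usable wrist position, two joints came right up to their range limits (joint 6 read -2.85, joint 3 read 2.44). As far as the rounded readings show, neither went past.

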